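# Seat incoming specimen containers in their bench holders

## Task

Set the four closed specimen containers out for processing: put each one, as it stands now (upright, the slide box flat on its base), into the dark bench holder whose pocket is cut to its shape and size, so that every container sits flat on the floor of its own pocket. Set each down gently, without dropping it, and do not shift or tip the red tube rack or the wash bottle at the sides.

Things in the scene. Friction and masses are not known exactly. Their poses are not given: they have to be found in the camera images.
- pot_center (a point): Specimen pot, 66 mm tall, round: grey body 49 mm across (45 mm at the foot), pale screw lid 54 mm across and 14 mm high on top; 50 to 105 g. Stands loose on the bench, z up. When seated its lowest 12 mm are in the pocket, so hold it above that. Position given: its centre, 33 mm above its underside. Goes in the pot holder.
- square_bottle_center (a point): Square sample bottle, 88 mm tall: grey body 44 x 44 mm in plan (sides along x and y) and 66 mm high, then a short shoulder and a pale round cap 31 mm across; 75 to 155 g. Stands loose on the bench, z up. When seated its lowest 12 mm are in the pocket, so hold it above that. Position given: its centre, 44 mm above its underside. Goes in the square holder, its sides along the pocket's sides (any of the four ways round).
- universal_center (a point): Small round sample tube with flat base, standing, 84 mm tall: grey body 28 mm across, pale cap 31 mm across and 18 mm high on top; 30 to 65 g. Stands loose on the bench, z up. When seated its lowest 12 mm are in the pocket, so hold it above that. Position given: its centre, 42 mm above its underside. Goes in the universal holder.
- slide_box_center (a point): Closed flat slide box, 84 (along x) x 36 (along y) x 34 mm high, pale lid half above a dark seam; 55 to 115 g. Stands loose on the bench, z up. When seated its lowest 12 mm are in the pocket, so hold it above that. Position given: its centre, 17 mm above its underside. Goes in the slide holder, its length (x) along the pocket's length (the holder's y), either way round, lid up.
- pot_holder: Dark plate 100 x 120 x 20 mm (its x by y by z), fixed to the bench, one of four of the same outline that differ only in the pocket in the middle; all pockets are 12 mm deep (flat floor with a pale pad 8 mm above the bench), go straight down, have a rim bevelled 3 mm wide, and leave about 5 mm all round the container they are cut for. Pocket here: round, 58 mm across, for the specimen pot. Origin: centre of the plate's underside, z up.
- square_holder: Dark plate 100 x 120 x 20 mm (its x by y by z), fixed to the bench, one of four of the same outline that differ only in the pocket in the middle; all pockets are 12 mm deep (flat floor with a pale pad 8 mm above the bench), go straight down, have a rim bevelled 3 mm wide, and leave about 5 mm all round the container they are cut for. Pocket here: square, 54 x 54 mm, sides along x and y, for the square bottle. Origin: centre of the plate's underside, z up.
- universal_holder: Dark plate 100 x 120 x 20 mm (its x by y by z), fixed to the bench, one of four of the same outline that differ only in the pocket in the middle; all pockets are 12 mm deep (flat floor with a pale pad 8 mm above the bench), go straight down, have a rim bevelled 3 mm wide, and leave about 5 mm all round the container they are cut for. Pocket here: round, 38 mm across, for the small round tube. Origin: centre of the plate's underside, z up.
- slide_holder: Dark plate 100 x 120 x 20 mm (its x by y by z), fixed to the bench, one of four of the same outline that differ only in the pocket in the middle; all pockets are 12 mm deep (flat floor with a pale pad 8 mm above the bench), go straight down, have a rim bevelled 3 mm wide, and leave about 5 mm all round the container they are cut for. Pocket here: oblong, 94 mm along y by 46 mm along x, for the slide box. Origin: centre of the plate's underside, z up.
- tube_rack: Red rack full of capped tubes, 200 (x) x 66 (y) x 102 mm high, loose on the bench, left of the work; leave it alone. Origin: centre of its underside.
- wash_bottle: White round wash bottle with a bent spout, 72 mm across, 190 mm tall, loose on the bench, right of the work; leave it alone. Origin: centre of its underside.
Mind the look-alikes: they are no part of the job. Leave any blue, pink or purple look-alike of the square_holder alone.

How it is judged:
At the end, for the whole second after the job is handed in: Every container rests in the holder cut for it: its centre within 10 mm of the holder's middle seen from above, its underside within 5 mm of the pocket's floor, upright within 0.10 rad, at rest (under 0.02 m/s) (horizontal distance between pot_center and pot_holder below 0.01 m and z of pot_center in the frame of pot_holder below 0.046 m and angle between each of pot_center, square_bottle_center, universal_center, slide_box_center's own z axis and vertical below 0.1 rad and linear speed of each of pot, square_bottle, universal, slide_box below 0.02 m/s and horizontal distance between square_bottle_center and square_holder below 0.01 m and z of square_bottle_center in the frame of square_holder below 0.057 m and horizontal distance between universal_center and universal_holder below 0.01 m and z of universal_center in the frame of universal_holder below 0.055 m and horizontal distance between slide_box_center and slide_holder below 0.01 m and z of slide_box_center in the frame of slide_holder below 0.03 m); the robot touches nothing.
It fails at once if a container is dropped or thrown: it moves faster than 0.7 m/s (a free fall of about 25 mm) with no finger touching it ((linear speed of pot above 0.7 m/s and contact force between the fingers and pot below 0.1 N) or (linear speed of square_bottle above 0.7 m/s and contact force between the fingers and square_bottle below 0.1 N) or (linear speed of universal above 0.7 m/s and contact force between the fingers and universal below 0.1 N) or (linear speed of slide_box above 0.7 m/s and contact force between the fingers and slide_box below 0.1 N)).
It fails at once if the tube rack is shifted by more than 25 mm or tipped (distance of tube_rack from where it was at the start of the episode above 0.025 m or angle between tube_rack's own z axis and vertical above 0.25 rad).
It fails at once if the wash bottle is shifted by more than 25 mm or tipped (distance of wash_bottle from where it was at the start of the episode above 0.025 m or angle between wash_bottle's own z axis and vertical above 0.25 rad).
It also fails if it takes over 99 s, if anything falls off the work surface, if the arm or the gripper's body presses on something with over 40 N, if the wrist force passes 120 N, or if a joint passes its speed limit or range.

## Robot

A 6-joint arm with a two-finger parallel gripper is mounted at the origin on the work surface. World frame = base frame: x ahead of the robot, y to its left, z up, the work surface at z = 0. Lengths are in m, angles in rad, forces in N, time in s.
With the tool pointing down it reaches from about 0.325 to 0.75 m from the base axis. Payload 7.6 kg.
Tool frame: the origin (TCP) lies between the finger pads; the fingertips stand 25 mm ahead of it and the grasp point (between the pads) lies 6 mm ahead of it; z points along the fingers, y is the direction in which the jaws open and shut (so a half turn about z gives the same grasp; the last joint's range is limited). The gripper opens to 85 mm and grips with 20 to 120 N. Pads are 22 mm wide; open, the fingers measure 114 mm over their backs; the gripper's body (76 mm by 85 mm) begins 54 mm behind the grasp point. The pads swing forward as they close: fully open they stand 13 mm farther back than shut.
Start: joints at [1.053, 0.052, 1.401, -0, 1.689, -0.07], TCP at [0.227, 0.473, 0.256] pointing down, gripper open.
Joint ranges: [-2.9, 2.9], [-0.91, 2.17], [0.12, 2.37], [-1.06, 4.2], [0.26, 2.73], [-2.93, 2.93]. Speed limits (rad/s): [2.57, 2.57, 3.01, 3.14, 3.14, 3.14].

## Interface

Orientations are given as a rotation vector (axis times angle).
In Python, from station import r, vision, order gives the robot as it stands.
- The arm moves only by the tool send_rows, never from a script. Its argument "moves" is a list of rows, each a list of 3 entries, a list of its own where there are three numbers: the opening, from 0 (shut) to 1 (fully open), then the shift along the world's x, y, z in mm, then the turn, a rotation vector about the world's x, y, z in degrees. A call has 1 to 20 rows; each row shifts and turns the commanded pose from where the row before left it; what a row does not reach is not made up. A row lasts 1/8 s, in which the tool goes at most 62.5 mm and 10.7 degrees, less where a joint would pass 70% of its speed; a pose out of reach is approached as far as the arm can. A call is refused whole if a number of a shift passes 62.5 or a number of a turn 10.7, either way. A call with a gripper value outside its range is refused whole. The fingers move at their own pace and stop on an object; the grip force is fixed at half the most. Time passes only in rows, so rows that do not move let the fingers close. It gives the time, the measured TCP pose, the force and the opening at its end, in the units of the state.
- r.read_state(): the state, without advancing time (a new reading comes with each control period).
- vision.capture(name): name is "scene" or "top"; returns a dict with "img" (384x512x3 uint8, red, green, blue), "fx", "fy", "cx", "cy" (pixels), "position" and "orientation" of the camera in the world. Camera axes: x right, y down, z forward; pixel columns grow to the right and rows downward; lengths in m; the calibration is good to about 2 mm. A picture is of the moment at which its call begins. There is no depth.
- order.close_job(): hands the job in, once; it reports no verdict.
The state is a dict: "time": time; "q": joint angles; "qvel": joint speeds; "joint_torque": joint torques, N m; "ee_pos": TCP position; "eef_rot": TCP orientation; "wrist_force": force on the tool from outside, world axes, zero at the start; "ft_torque": the same for the moment, N m; "width": opening from 0.0 (shut) to 1.0 (fully open).
Only numpy, scipy, OpenCV 4.12 (cv2) and the standard library are available. Lean on these libraries where they do the work, as an engineer would, in place of code of your own. Each camera call takes 0.05 s, during which the arm holds its last target.

## Working session

There is one attempt and no reset: what is moved stays moved. The work goes in short steps, Python scripts to look and compute and a tool call to move; the robot and the scene stay as the last step left them, time stands still between calls to the robot, and variables do not carry over. Pictures are saved under pics/ and viewed, and the job is handed in when it is done.

Besides the shell and the picture viewer there is one more tool, called after "Call:" in YAML: its name, and indented under it one key for each argument. send_rows: Moves the arm, as the interface text tells. Its arguments: {"type":"object","properties":{"moves":{"type":"array","items":{"type":"array"}}},"required":["moves"]}

```bash
ls; mkdir -p pics; python3 - <<'E'
from station import r,vision,order
import cv2
for n in ("scene","top"):
    c=vision.capture(n); cv2.imwrite(f"pics/{n}0.png",cv2.cvtColor(c["img"],cv2.COLOR_RGB2BGR))
    print(n,{k:v for k,v in c.items() if k!="img"})
print(r.read_state())
E
```

```text
pics
scene {'fx': 470.5287056827225, 'fy': 470.5287056827225, 'cx': 256.89451907120747, 'cy': 192.79425278942753, 'position': array([ 0.94252223, -0.76506554,  1.21558232]), 'orientation': array([-2.38174538, -0.72984133,  0.27544856])}
top {'fx': 436.38482125579276, 'fy': 436.38482125579276, 'cx': 256.53969717857433, 'cy': 186.4592165992367, 'position': array([0.20059043, 0.00936113, 1.40655111]), 'orientation': array([-2.1316463 ,  2.13456544, -0.21654878])}
{'time': 0.1, 'q': array([ 1.05270755e+00,  5.27790820e-02,  1.40160443e+00,  3.26892017e-06,
        1.68856295e+00, -7.02661871e-02]), 'qvel': array([-1.46152228e-03,  9.56054061e-05, -2.08124528e-03,  8.03900402e-04,
        2.84310792e-04,  1.29026616e-03]), 'joint_torque': array([ 7.57003618e-04, -3.82581782e+01, -3.60985923e+01, -1.32599171e-04,
        4.83046853e-03,  3.97248186e-05]), 'ee_pos': array([0.22718135, 0.47305894, 0.25556331]), 'eef_rot': array([-6.97486252e-01, -3.06278099e+00,  2.03347609e-03]), 'wrist_force': array([ 0.13148782,  0.86998406, -0.57541403]), 'ft_torque': array([-0.00491832, -0.01014724,  0.04950459]), 'width': 0.9987427161830247}
```

View pics/scene0.png

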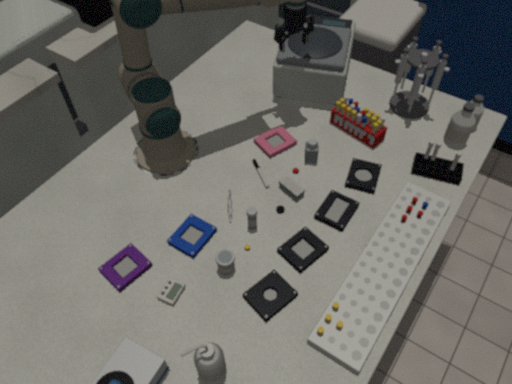

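View pics/top0.png

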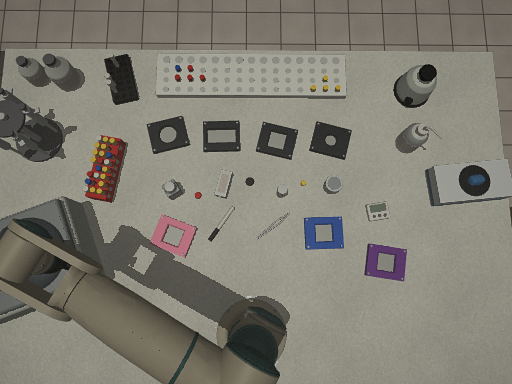

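The top view shows four dark holders in the upper row. From left to right they are round-large (168,134), oblong (221,136), square (277,140) and round-small (331,139). The containers are the square bottle (172,187), slide box (223,183), universal (282,190) and pot (334,184). The look-alikes are the pink (174,235), blue (324,233) and purple (386,262) plates, and I'll leave those alone. The dark rack at (121,80) isn't a holder. I'll check these choices in a close crop.

```bash
cat > h.py <<'E'
import numpy as np,cv2
from scipy.spatial.transform import Rotation as R
from station import r,vision,order
def ray(c,u,v,z):
    d=R.from_rotvec(c["orientation"]).apply([(u-c["cx"])/c["fx"],(v-c["cy"])/c["fy"],1.])
    p=np.array(c["position"]); return p+d*(z-p[2])/d[2]
def proj(c,P):
    q=R.from_rotvec(c["orientation"]).inv().apply(np.array(P)-c["position"])
    return np.array([c["fx"]*q[0]/q[2]+c["cx"],c["fy"]*q[1]/q[2]+c["cy"]])
def bgr(c): return cv2.cvtColor(c["img"],cv2.COLOR_RGB2BGR)
E
python3 - <<'E'
from h import *
c=vision.capture("top"); im=bgr(c)
cv2.imwrite("pics/top_crop.png",cv2.resize(im[105:215,140:360],None,fx=3.6,fy=3.6,interpolation=cv2.INTER_CUBIC))
s=vision.capture("scene"); im2=bgr(s)
cv2.imwrite("pics/scene_crop.png",cv2.resize(im2[130:325,205:390],None,fx=3,fy=3,interpolation=cv2.INTER_CUBIC))
g=cv2.cvtColor(im,cv2.COLOR_BGR2GRAY)
m=(g<75).astype(np.uint8)
m[:110]=0;m[165:]=0;m[:,:140]=0;m[:,360:]=0
cs,h=cv2.findContours(m,cv2.RETR_CCOMP,cv2.CHAIN_APPROX_NONE)
for i,k in enumerate(cs):
    a=cv2.contourArea(k)
    if a<40: continue
    print(i,a,h[0][i][3],cv2.minAreaRect(k))
    top=np.array([ray(c,u,v,.02)[:2] for u,v in k[:,0]],np.float32)*1000
    print("   world top plane",cv2.minAreaRect(top))
E
```

```text
0 1056.0 -1 ((276.639892578125, 140.33358764648438), (36.561763763427734, 30.61075210571289), 13.495734214782715)
   world top plane ((614.0275268554688, -83.47700500488281), (120.47284698486328, 104.99128723144531), 76.0633773803711)
3 264.0 0 ((276.558837890625, 140.2647247314453), (17.705097198486328, 16.73495864868164), 14.03624439239502)
   world top plane ((614.0696411132812, -83.11579895019531), (58.32541275024414, 57.3958854675293), 75.61890411376953)
6 1061.0 -1 ((330.2353515625, 140.058837890625), (36.865413665771484, 30.55948829650879), 14.03624439239502)
   world top plane ((615.342041015625, -260.36932373046875), (120.87310028076172, 105.77171325683594), 75.1523666381836)
9 104.5 6 ((330.3000183105469, 139.90000915527344), (12.074767112731934, 11.180339813232422), 26.56505012512207)
   world top plane ((615.6760864257812, -261.06610107421875), (39.78316116333008, 38.69837188720703), 62.39438247680664)
12 1036.5 -1 ((221.0, 136.0), (30.0, 36.0), 90.0)
   world top plane ((628.4613037109375, 100.55937194824219), (102.97823333740234, 119.31858825683594), 0.24742043018341064)
14 395.5 12 ((221.0, 136.0), (30.0, 14.0), -0.0)
   world top plane ((628.1946411132812, 100.31645202636719), (48.02012252807617, 99.13522338867188), 0.1635611355304718)
16 1064.0 -1 ((167.6470947265625, 134.58824157714844), (30.55948829650879, 37.350486755371094), 75.96376037597656)
   world top plane ((632.9492797851562, 275.4378356933594), (105.4525375366211, 121.42333221435547), 14.892855644226074)
18 237.0 16 ((167.75, 134.25), (16.970561981201172, 17.677669525146484), 45.0)
   world top plane ((633.7799682617188, 275.49627685546875), (57.85206604003906, 58.8684196472168), 47.174198150634766)
```

View pics/top_crop.png

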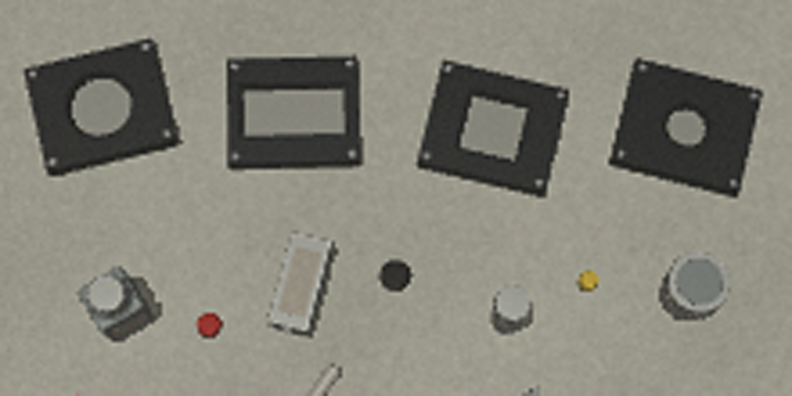

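View pics/scene_crop.png

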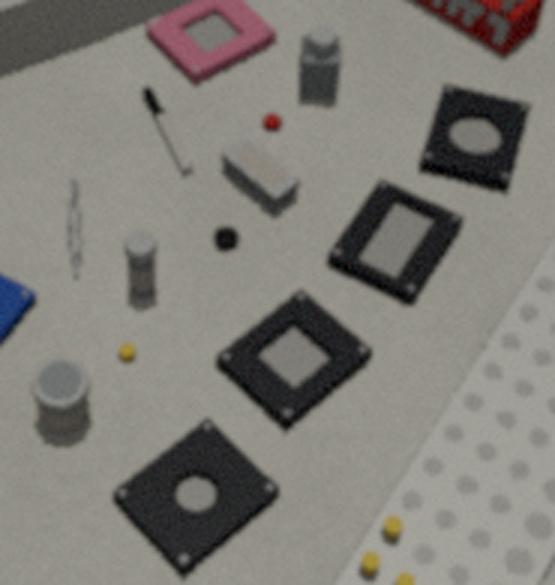

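```bash
python3 - <<'E'
from h import *
c=vision.capture("top"); im=bgr(c)
s=vision.capture("scene"); im2=bgr(s)
def crop(im,u,v): 
    k=im[v-24:v+25,u-32:u+33]; k=cv2.resize(k,None,fx=6,fy=6,interpolation=cv2.INTER_CUBIC)
    k=cv2.convertScaleAbs(k,alpha=1.3)
    for i in range(0,65,10): cv2.putText(k,str(u-32+i),(i*6,8),0,.3,(0,0,255),1); cv2.line(k,(i*6+3,8),(i*6+3,14),(0,0,255),1)
    for j in range(0,49,10): cv2.putText(k,str(v-24+j),(0,j*6+6),0,.3,(0,0,255),1);cv2.line(k,(20,j*6+3),(26,j*6+3),(0,0,255),1)
    return k
g=lambda im,L: np.vstack([np.hstack([crop(im,*L[0]),crop(im,*L[1])]),np.hstack([crop(im,*L[2]),crop(im,*L[3])])])
cv2.imwrite("pics/t4.png",g(im,[(174,188),(223,184),(282,190),(334,185)]))
cv2.imwrite("pics/s4.png",g(im2,[(312,153),(290,188),(252,219),(226,262)]))
E
```

```text
(no output)
```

View pics/t4.png

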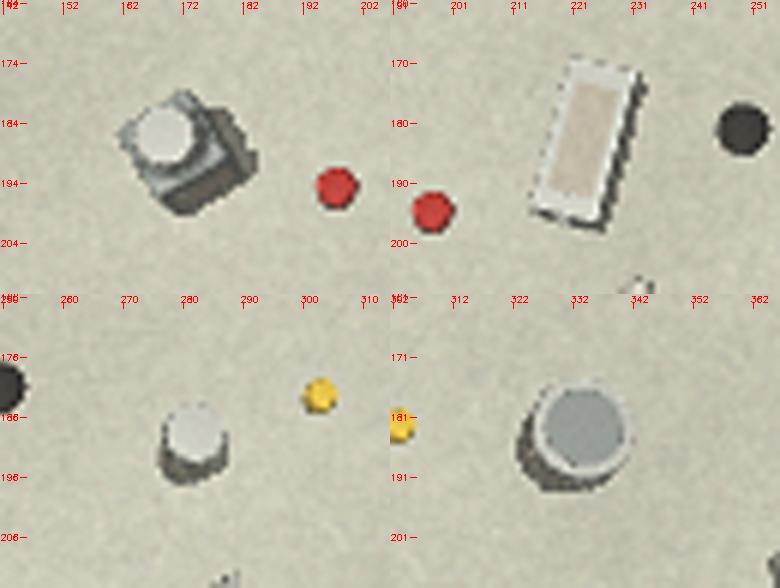

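View pics/s4.png

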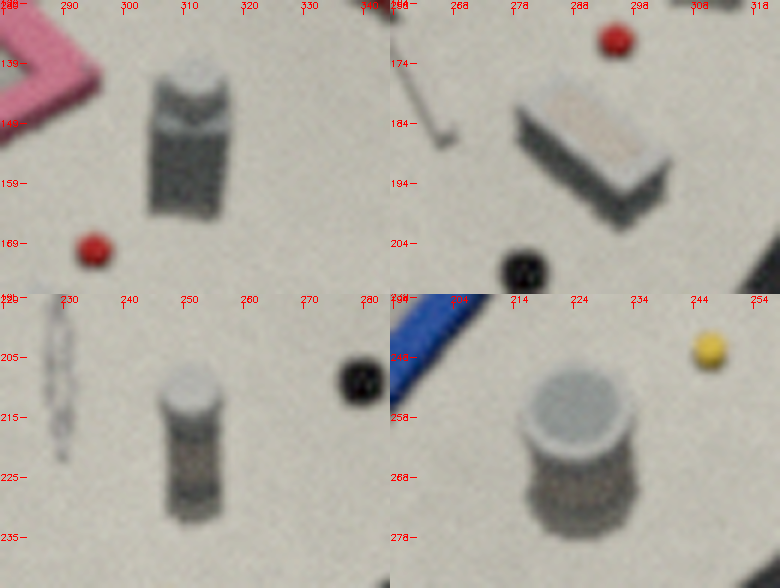

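```bash
python3 - <<'E'
from h import *
c=vision.capture("top"); s=vision.capture("scene")
P=lambda a:np.round(np.array(a)*1000,1)
for n,t,sc,z in [("square cap",(169.1,185.9),(311.8,141.4),.088),("univ",(282.1,188.7),(251.3,210.3),.084),("pot",(333.7,182.9),(224.6,255.9),.066)]:
    print(n,P(ray(c,*t,z)),P(ray(s,*sc,z)))
    for z in (z-.01,): print("   10mm lower",P(ray(c,*t,z)),P(ray(s,*sc,z)))
for nm,cam,L in(("top",c,[(221.1,169.1),(232.2,172.1),(226.1,196.9),(214.4,194.1)]),("scene",s,[(278.8,180.7),(285.4,175.3),(304.1,189.9),(296.9,196.2)])):
    w=np.array([ray(cam,*p,.034)[:2]*1000 for p in L],np.float32); print("slide",nm,w.mean(0),cv2.minAreaRect(w))
w=np.array([ray(c,*p,.066)[:2]*1000 for p in [(172.1,178.9),(179.7,189.4),(169.4,195.2),(161.7,186.2)]],np.float32); print("sq shoulder",w.mean(0),cv2.minAreaRect(w),w)
# box footprint by mask
for nm,cam in (("top",c),("scene",s)):
    g=cv2.cvtColor(bgr(cam),cv2.COLOR_BGR2GRAY); g=cv2.resize(g,None,fx=4,fy=4,interpolation=cv2.INTER_CUBIC)
    m=(g<75).astype(np.uint8)
    cs,h=cv2.findContours(m,cv2.RETR_CCOMP,cv2.CHAIN_APPROX_NONE)
    for name,x0,y0,a in [("pot",.635,.276,15),("slide",.630,.100,0),("square",.616,-.083,-14),("univ",.617,-.261,-15)]:
        u=proj(cam,[x0,y0,.02])
        best=[k for k in cs if cv2.contourArea(k)>5000 and cv2.pointPolygonTest(k,tuple(map(float,u*4)),False)>0]
        k=max(best,key=cv2.contourArea); px=(k[:,0]+.5)/4-.5
        hull=cv2.convexHull(np.array([ray(cam,*p,.02)[:2]*1000 for p in px],np.float32))
        rc=cv2.minAreaRect(hull); 
        # yaw, extents
        ang=rc[2]; sz=rc[1]
        if sz[0]>sz[1]: ang-=90
        if ang<-45: ang+=180
        # bias: bottom footprint moved on top plane toward the camera
        cx,cy=cam["position"][:2]*1000; H=cam["position"][2]*1000
        sh=(np.array([cx,cy])-np.array(rc[0]))*20/(H-0)  # approx
        A=np.radians(ang); E=np.array([[np.cos(A),np.sin(A)],[-np.sin(A),np.cos(A)]])
        cor=np.array(rc[0])-sh/2
        print(nm,name,"raw",np.round(rc[0],1),np.round(sorted(sz),1),"yaw %.1f"%ang,"corrected",np.round(cor,1),"expected size",100+abs(E@sh)[0],120+abs(E@sh)[1])
E
```

```text
square cap [447.8 252.7  88. ] [451.1 246.6  88. ]
   10mm lower [449.7 254.5  78. ] [446.7 255.6  78. ]
univ [439.9 -94.1  84. ] [444.1 -97.8  84. ]
   10mm lower [441.7 -94.9  74. ] [439.7 -91.9  74. ]
pot [ 461.7 -258.    66. ] [ 464.7 -260.2   66. ]
   10mm lower [ 463.7 -260.    56. ] [ 460.5 -255.8   56. ]
slide top [467.53256   89.590744] ((467.6119079589844, 89.24010467529297), (38.374969482421875, 84.08895874023438), 76.00222778320312)
slide scene [472.61496  85.6782 ] ((472.54498291015625, 84.87667846679688), (35.23036575317383, 87.21319580078125), 77.09872436523438)
sq shoulder [447.1869  251.53302] ((445.955322265625, 251.58172607421875), (41.520973205566406, 39.144264221191406), 36.483280181884766) [[474.22275 248.14322]
 [440.9006  223.50117]
 [422.61414 254.82542]
 [451.01    279.66223]]
top pot raw [633.3 274.5] [106.3 123.5] yaw 14.6 corrected [636.4 276.4] expected size 106.90609769548443 122.09344852024547
top slide raw [628.7  99.2] [104.9 121.4] yaw 1.2 corrected [631.7  99.8] expected size 106.1126412248393 121.14891126256796
top square raw [614.1 -83.4] [105.6 120.9] yaw -13.9 corrected [617. -84.] expected size 106.02368596518903 120.1360089456772
top univ raw [ 615.3 -260.5] [106.4 121.5] yaw -15.0 corrected [ 618.2 -262.4] expected size 106.68711747116335 122.18340883502576
scene pot raw [642.4 264.3] [ 96.9 134.7] yaw 14.6 corrected [640.  272.7] expected size 100.51804012102004 137.6328713060187
scene slide raw [637.8  89.3] [101.4 131.3] yaw 1.5 corrected [635.3  96.4] expected size 104.63173631813538 134.18758569082738
scene square raw [623.2 -92.9] [105.  126.3] yaw -13.9 corrected [620.5 -87.4] expected size 107.76182810324673 129.4689524021918
scene univ raw [ 624.1 -269.5] [104.6 123.4] yaw -14.8 corrected [ 621.5 -265.5] expected size 107.14881326839988 126.54237886364142
```

Cross-checks:

- **Sizes:** the plates measure 105x121 mm against about 106x121 expected. The slide box measures 84x38 against 84x36.
- **The two views:** they differ by a steady (+3.5,-3.5) mm or so, so I use the average.
- **Holders (mm, yaw):** pot (638,274; 15°), slide (633,98; 1°), square (619,-86; -14°), universal (620,-264; -15°).
- **Containers:** slide box (470,87; long axis -14°), square bottle (449,250; yaw about 36°), universal (442,-96), pot (463,-259).

I'll start with the slide box. The jaw direction now is about 64.4° and needs to be 76°.

Call:
send_rows:
  moves:
    - [1,[27,-43,-12],[0,0,1.3]]
    - [1,[27,-43,-12],[0,0,1.3]]
    - [1,[27,-43,-12],[0,0,1.3]]
    - [1,[27,-43,-12],[0,0,1.3]]
    - [1,[27,-43,-12],[0,0,1.3]]
    - [1,[27,-43,-12],[0,0,1.3]]
    - [1,[27,-43,-12],[0,0,1.3]]
    - [1,[27,-43,-12],[0,0,1.3]]
    - [1,[27,-43,-12],[0,0,1.3]]
    - [1,[0,0,0],[0,0,0]]
    - [1,[0,0,0],[0,0,0]]

```text
time: 1.78
ee_pos: [0.4702, 0.0865, 0.1484]
eef_rot: [-0.382, -3.118, -0.001]
wrist_force: [-0.9, -0.4, 0.5]
width: 1.001
```

```bash
cat > look.py <<'E'
import sys
from h import *
n=sys.argv[1]
c=vision.capture("top"); s=vision.capture("scene")
a=cv2.resize(bgr(c)[100:290,90:390],None,fx=1.7,fy=1.7,interpolation=cv2.INTER_CUBIC); b=cv2.resize(bgr(s)[100:325,180:400],(316,323),interpolation=cv2.INTER_CUBIC)
H=max(a.shape[0],b.shape[0]); a=cv2.copyMakeBorder(a,0,H-a.shape[0],0,0,0);b=cv2.copyMakeBorder(b,0,H-b.shape[0],0,0,0)
o=np.hstack([a,b]); o=o[:, :]
if o.shape[1]>800: o=cv2.resize(o,(800,int(o.shape[0]*800/o.shape[1])))
cv2.imwrite(f"pics/{n}.png",o)
t=r.read_state(); v=R.from_rotvec(t["eef_rot"]).as_matrix()
print("t",round(t["time"],2),"pos",np.round(t["ee_pos"]*1000,1),"jaw %.1f"%np.degrees(np.arctan2(v[1,1],v[0,1])),"down",np.round(v[:,2],3),"F",np.round(t["wrist_force"],1),"w",round(t["width"],3),"q",np.round(t["q"],2))
E
python3 look.py a1
```

```text
t 1.88 pos [470.1  87.2 148.8] jaw 76.1 down [ 0.001  0.    -1.   ] F [ 0.1  0.1 -0.8] w 0.999 q [ 0.11 -0.02  1.69  0.    1.47 -1.22]
```

View pics/a1.png

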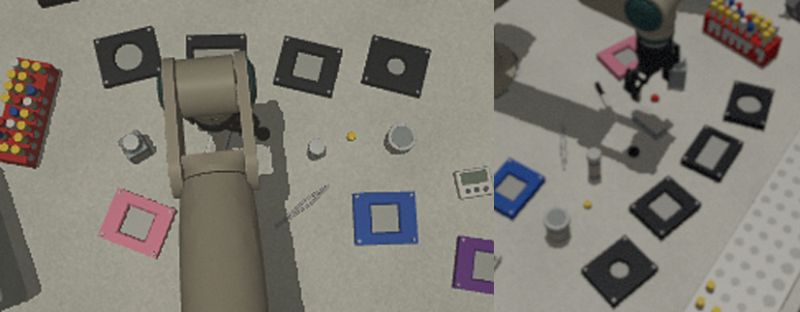

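The gripper is over the slide box, aligned at 76°. Next I descend and close.

Call:
send_rows:
  moves:
    - [1,[0,1,-30],[0,0,0]]
    - [1,[0,0,-30],[0,0,0]]
    - [1,[0,0,-25],[0,0,0]]
    - [1,[0,0,-15],[0,0,0]]
    - [1,[0,0,-9],[0,0,0]]
    - [1,[0,0,0],[0,0,0]]
    - [0,[0,0,0],[0,0,0]]
    - [0,[0,0,0],[0,0,0]]
    - [0,[0,0,0],[0,0,0]]
    - [0,[0,0,0],[0,0,0]]
    - [0,[0,0,0],[0,0,0]]
    - [0,[0,0,0],[0,0,0]]
    - [0,[0,0,0],[0,0,0]]
    - [0,[0,0,0],[0,0,0]]

```text
time: 3.62
ee_pos: [0.4709, 0.0873, 0.0401]
eef_rot: [0.382, 3.117, 0.001]
wrist_force: [-0.2, 0.9, 5.6]
width: 0.406
```

```bash
python3 look.py a2
```

```text
t 3.73 pos [470.9  87.3  40.2] jaw 76.0 down [ 0.002  0.    -1.   ] F [-0.3 -0.2  6.1] w 0.408 q [ 0.11  0.12  1.78  0.    1.24 -1.22]
```

View pics/a2.png

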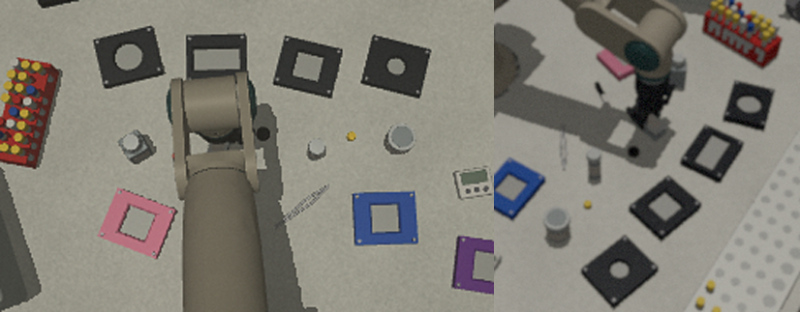

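Held: the opening of 0.41 is about 35 mm. Lift, turn -75° and move over the slide holder.

Call:
send_rows:
  moves:
    - [0,[0,0,20],[0,0,0]]
    - [0,[0,0,30],[0,0,0]]
    - [0,[0,0,30],[0,0,0]]
    - [0,[18,1,0],[0,0,-8.3]]
    - [0,[18,1,0],[0,0,-8.3]]
    - [0,[18,1,0],[0,0,-8.3]]
    - [0,[18,1,0],[0,0,-8.3]]
    - [0,[18,1,0],[0,0,-8.3]]
    - [0,[18,1,0],[0,0,-8.3]]
    - [0,[18,1,0],[0,0,-8.3]]
    - [0,[18,2,0],[0,0,-8.3]]
    - [0,[18,2,0],[0,0,-8.3]]
    - [0,[0,0,0],[0,0,0]]
    - [0,[0,0,0],[0,0,0]]
    - [0,[0,0,0],[0,0,0]]

```text
time: 5.6
ee_pos: [0.6318, 0.0982, 0.1193]
eef_rot: [-2.193, -2.249, 0.0]
wrist_force: [-0.6, -0.1, -0.6]
width: 0.408
```

```bash
python3 look.py a3; python3 - <<'E'
from h import *
s=vision.capture("scene"); t=vision.capture("top")
u=proj(s,[.633,.098,.06]).astype(int); print(u)
k=bgr(s)[u[1]-50:u[1]+50,u[0]-65:u[0]+65]
cv2.imwrite("pics/a3z.png",cv2.resize(k,None,fx=6,fy=6,interpolation=cv2.INTER_CUBIC))
E
```

```text
t 5.7 pos [632.   98.2 119.5] jaw 1.4 down [ 0. -0. -1.] F [-0.1  0.3 -1.3] w 0.404 q [ 0.1   0.45  1.21 -0.    1.48  0.07]
[337 199]
```

View pics/a3z.png

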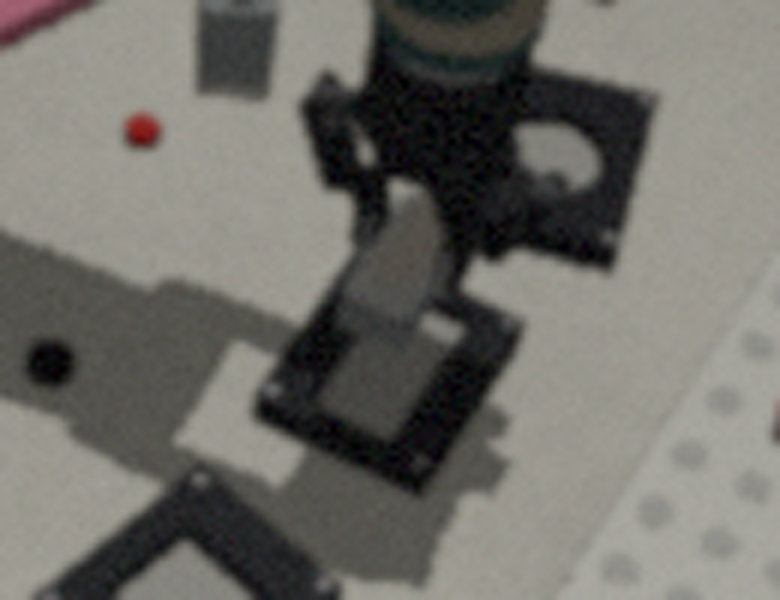

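Box is level and its long axis lines up with the pocket. Descend in two stages (the seated TCP height should be about 48 mm).

Call:
send_rows:
  moves:
    - [0,[1,0,-15],[0,0,0]]
    - [0,[0,0,-15],[0,0,0]]
    - [0,[0,0,-12],[0,0,0]]
    - [0,[0,0,-8],[0,0,0]]
    - [0,[0,0,-6],[0,0,0]]
    - [0,[0,0,-5],[0,0,0]]
    - [0,[0,0,-4],[0,0,0]]
    - [0,[0,0,0],[0,0,0]]

```text
time: 6.8
ee_pos: [0.6332, 0.0983, 0.0541]
eef_rot: [-2.195, -2.247, 0.0]
wrist_force: [-0.6, -1.1, -1.6]
width: 0.409
```

Call:
send_rows:
  moves:
    - [0,[0,0,-2],[0,0,0]]
    - [0,[0,0,-2],[0,0,0]]
    - [0,[0,0,-1],[0,0,0]]
    - [0,[0,0,0],[0,0,0]]
    - [0,[0,0,0],[0,0,0]]

```text
time: 7.42
ee_pos: [0.6333, 0.0983, 0.0494]
eef_rot: [2.195, 2.247, 0.0]
wrist_force: [0.3, 0.2, -0.7]
width: 0.403
```

```bash
python3 look.py a4; python3 - <<'E'
from h import *
s=vision.capture("scene")
k=bgr(s)[149:249,272:402]
cv2.imwrite("pics/a4z.png",cv2.resize(k,None,fx=6,fy=6,interpolation=cv2.INTER_CUBIC))
E
```

```text
t 7.53 pos [633.3  98.3  49.4] jaw 1.3 down [ 0.  0. -1.] F [-0.2 -0.2 -0.8] w 0.402 q [0.1  0.52 1.26 0.   1.36 0.07]
```

View pics/a4z.png

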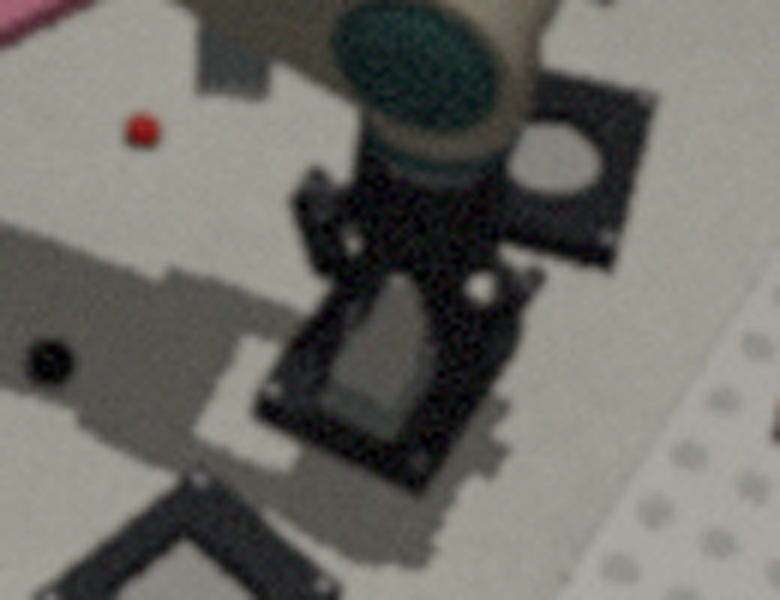

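The box has entered the pocket. Last 2 mm, then check the force and release.

Call:
send_rows:
  moves:
    - [0,[0,0,-1],[0,0,0]]
    - [0,[0,0,-1],[0,0,0]]
    - [0,[0,0,0],[0,0,0]]

```text
time: 7.95
ee_pos: [0.6334, 0.0983, 0.0482]
eef_rot: [2.195, 2.247, 0.0]
wrist_force: [-3.2, 0.5, 5.1]
width: 0.406
```

Call:
send_rows:
  moves:
    - [0.7,[0,0,0],[0,0,0]]
    - [0.7,[0,0,0],[0,0,0]]
    - [0.7,[0,0,0],[0,0,0]]
    - [0.7,[0,0,10],[0,0,0]]
    - [0.7,[0,0,30],[0,0,0]]
    - [1,[0,0,40],[0,0,0]]
    - [1,[0,0,40],[0,0,0]]
    - [1,[0,0,0],[0,0,0]]
    - [1,[0,0,0],[0,0,0]]

```text
time: 9.07
ee_pos: [0.6331, 0.0982, 0.167]
eef_rot: [-2.195, -2.247, 0.0]
wrist_force: [0.5, 0.5, 0.2]
width: 0.998
```

```bash
python3 look.py a5; python3 - <<'E'
from h import *
s=vision.capture("scene")
k=bgr(s)[149:249,272:402]
cv2.imwrite("pics/a5z.png",cv2.resize(k,None,fx=6,fy=6,interpolation=cv2.INTER_CUBIC))
E
```

```text
t 9.18 pos [632.7  98.2 165.7] jaw 1.3 down [-0.003 -0.    -1.   ] F [-0.3 -0.1 -0.2] w 0.999 q [ 0.1   0.42  1.15 -0.    1.57  0.07]
```

View pics/a5z.png

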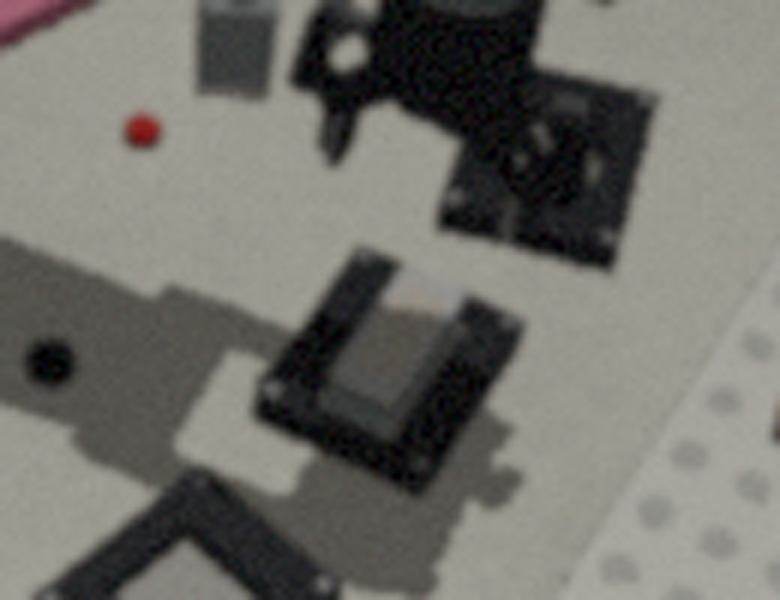

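The slide box is seated flat. Next is the pot: move over it and grip it by the lid.

Call:
send_rows:
  moves:
    - [1,[-21,-44.5,0],[0,0,0]]
    - [1,[-21,-44.5,0],[0,0,0]]
    - [1,[-21,-44.5,0],[0,0,0]]
    - [1,[-21,-44.5,0],[0,0,0]]
    - [1,[-21,-44.5,0],[0,0,0]]
    - [1,[-21,-44.5,0],[0,0,0]]
    - [1,[-21,-44.5,0],[0,0,0]]
    - [1,[-21,-44.5,0],[0,0,0]]
    - [1,[-2,-1,0],[0,0,0]]
    - [1,[0,0,-30],[0,0,0]]
    - [1,[0,0,-30],[0,0,0]]
    - [1,[0,0,0],[0,0,0]]

```text
time: 10.72
ee_pos: [0.4622, -0.2569, 0.1044]
eef_rot: [-2.19, -2.244, 0.001]
wrist_force: [-0.4, 0.6, 0.5]
width: 1.0
```

```bash
python3 look.py b1
```

```text
t 10.82 pos [ 463.8 -258.2  107.9] jaw 1.4 down [ 0.  0. -1.] F [ 0.1 -1.3  0.9] w 1.002 q [-0.58  0.17  1.58  0.    1.4  -0.6 ]
```

View pics/b1.png

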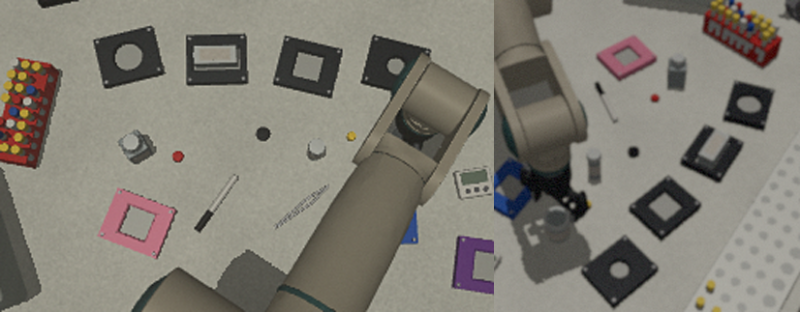

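Call:
send_rows:
  moves:
    - [1,[0,0,-20],[0,0,0]]
    - [1,[0,0,-15],[0,0,0]]
    - [1,[0,0,-8],[0,0,0]]
    - [1,[0,0,0],[0,0,0]]
    - [0,[0,0,0],[0,0,0]]
    - [0,[0,0,0],[0,0,0]]
    - [0,[0,0,0],[0,0,0]]
    - [0,[0,0,0],[0,0,0]]
    - [0,[0,0,0],[0,0,0]]
    - [0,[0,0,0],[0,0,0]]

```text
time: 12.08
ee_pos: [0.4637, -0.2591, 0.0654]
eef_rot: [2.194, 2.246, 0.0]
wrist_force: [-2.2, 1.1, 6.1]
width: 0.611
```

```bash
python3 look.py b2;  python3 - <<'E'
from h import *
s=vision.capture("scene")
k=bgr(s)[210:310,165:295]
cv2.imwrite("pics/b2z.png",cv2.resize(k,None,fx=6,fy=6,interpolation=cv2.INTER_CUBIC))
E
```

```text
t 12.18 pos [ 463.7 -259.1   65.4] jaw 1.3 down [ 0.002 -0.001 -1.   ] F [-2.1  0.1  4.9] w 0.613 q [-0.58  0.22  1.61 -0.    1.31 -0.6 ]
```

View pics/b2z.png

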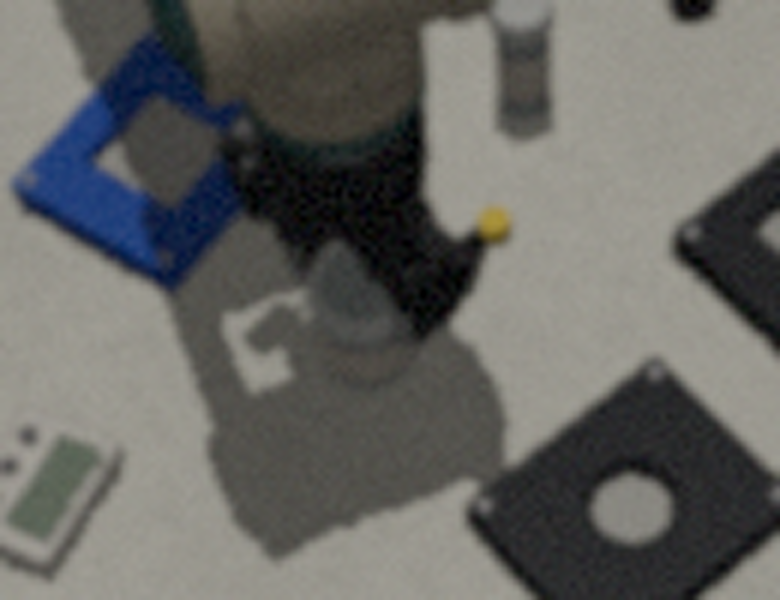

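The pot is gripped by the lid: the opening is 52 mm, which matches 54 mm given the same offset as before. Lift and carry it to the pot holder.

Call:
send_rows:
  moves:
    - [0,[0,0,15],[0,0,0]]
    - [0,[0,0,35],[0,0,0]]
    - [0,[0,0,40],[0,0,0]]
    - [0,[0,0,30],[0,0,0]]
    - [0,[16,48.5,0],[0,0,0]]
    - [0,[16,48.5,0],[0,0,0]]
    - [0,[16,48.5,0],[0,0,0]]
    - [0,[16,48.5,0],[0,0,0]]
    - [0,[16,48.5,0],[0,0,0]]
    - [0,[16,48.5,0],[0,0,0]]
    - [0,[16,48.5,0],[0,0,0]]
    - [0,[16,48.5,0],[0,0,0]]
    - [0,[16,48.5,0],[0,0,0]]
    - [0,[16,48.5,0],[0,0,0]]
    - [0,[14,48.5,0],[0,0,0]]
    - [0,[0,0,-30],[0,0,0]]
    - [0,[0,0,-30],[0,0,0]]
    - [0,[0,0,0],[0,0,0]]
    - [0,[0,0,0],[0,0,0]]

```text
time: 14.6
ee_pos: [0.6379, 0.2749, 0.1263]
eef_rot: [2.195, 2.246, 0.003]
wrist_force: [-0.2, 0.9, -0.6]
width: 0.609
```

```bash
python3 look.py b3;  python3 - <<'E'
from h import *
s=vision.capture("scene")
k=bgr(s)[120:220,290:420]
cv2.imwrite("pics/b3z.png",cv2.resize(k,None,fx=6,fy=6,interpolation=cv2.INTER_CUBIC))
E
```

```text
t 14.7 pos [638.1 274.9 126.9] jaw 1.3 down [ 0.003  0.001 -1.   ] F [-0.3  0.3 -0.5] w 0.609 q [ 0.35  0.6   0.99 -0.    1.55  0.33]
```

View pics/b3z.png

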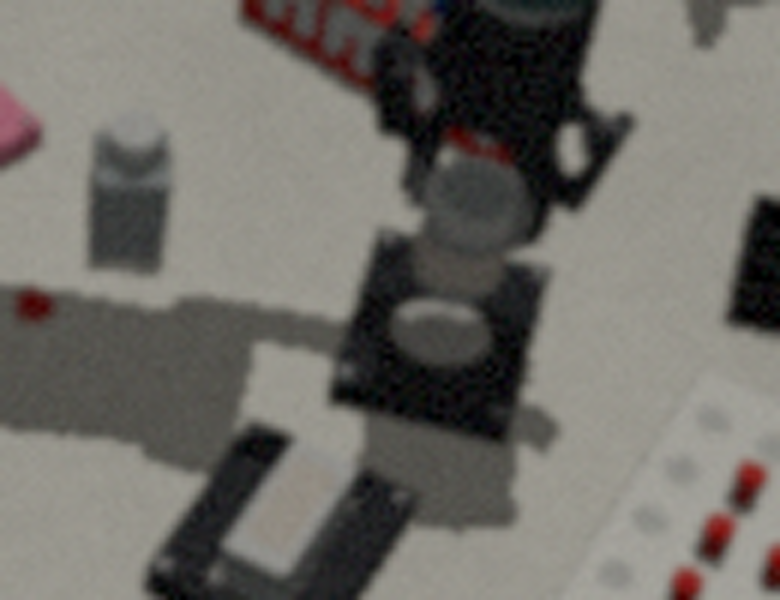

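Call:
send_rows:
  moves:
    - [0,[0,0,-15],[0,0,0]]
    - [0,[0,0,-12],[0,0,0]]
    - [0,[0,0,-10],[0,0,0]]
    - [0,[0,0,-6],[0,0,0]]
    - [0,[0,0,-4],[0,0,0]]
    - [0,[0,0,-3],[0,0,0]]
    - [0,[0,0,-2],[0,0,0]]
    - [0,[0,0,0],[0,0,0]]
    - [0,[0,0,0],[0,0,0]]

```text
time: 15.88
ee_pos: [0.6375, 0.275, 0.0735]
eef_rot: [2.195, 2.247, 0.002]
wrist_force: [-2.6, -0.5, 6.4]
width: 0.614
```

Call:
send_rows:
  moves:
    - [0,[0,0,-1],[0,0,0]]
    - [0,[0,0,-1],[0,0,0]]
    - [0,[0,0,0],[0,0,0]]

```text
time: 16.25
ee_pos: [0.6375, 0.2751, 0.0734]
eef_rot: [2.195, 2.247, 0.003]
wrist_force: [-8.4, -2.5, 13.7]
width: 0.61
```

```bash
python3 look.py b4;  python3 - <<'E'
from h import *
s=vision.capture("scene")
k=bgr(s)[120:220,290:420]
cv2.imwrite("pics/b4z.png",cv2.resize(k,None,fx=6,fy=6,interpolation=cv2.INTER_CUBIC))
E
```

```text
t 16.35 pos [637.5 275.1  73.4] jaw 1.4 down [ 0.001  0.001 -1.   ] F [-7.7 -2.1 14.4] w 0.606 q [0.35 0.64 1.04 0.   1.46 0.33]
```

View pics/b4z.png

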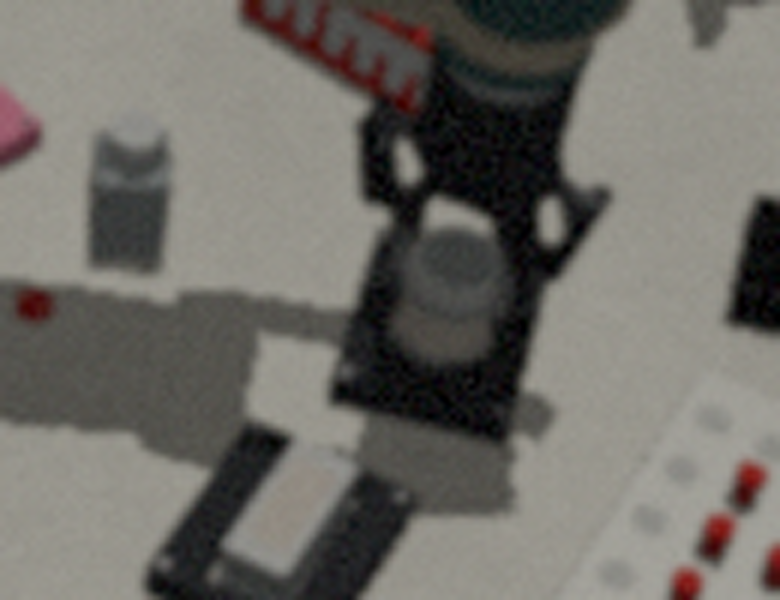

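The pot touched the floor at exactly the expected 73.4 mm. Release, lift, then go over the square bottle and turn the jaws to 36°.

Call:
send_rows:
  moves:
    - [0,[0,0,1.5],[0,0,0]]
    - [0.85,[0,0,0],[0,0,0]]
    - [0.85,[0,0,0],[0,0,0]]
    - [0.85,[0,0,0],[0,0,0]]
    - [1,[0,0,8],[0,0,0]]
    - [1,[0,0,30],[0,0,0]]
    - [1,[0,0,40],[0,0,0]]
    - [1,[0,0,40],[0,0,0]]
    - [1,[-38,-5,0],[0,0,7]]
    - [1,[-38,-5,0],[0,0,7]]
    - [1,[-38,-5,0],[0,0,7]]
    - [1,[-38,-5,0],[0,0,7]]
    - [1,[-37,-5,0],[0,0,7]]
    - [1,[0,0,0],[0,0,0]]
    - [1,[0,0,0],[0,0,0]]

```text
time: 18.27
ee_pos: [0.4489, 0.2499, 0.1907]
eef_rot: [1.419, 2.802, 0.002]
wrist_force: [-0.2, -0.6, -0.4]
width: 1.0
```

```bash
python3 look.py c1;  python3 - <<'E'
from h import *
s=vision.capture("scene")
k=bgr(s)[100:200,270:400]
cv2.imwrite("pics/c1z.png",cv2.resize(k,None,fx=6,fy=6,interpolation=cv2.INTER_CUBIC))
E
```

```text
t 18.38 pos [449.1 249.8 190.2] jaw 36.3 down [ 0.001  0.    -1.   ] F [ 0.8 -0.6 -0.1] w 0.999 q [ 0.44  0.05  1.53 -0.    1.56 -0.2 ]
```

View pics/c1z.png

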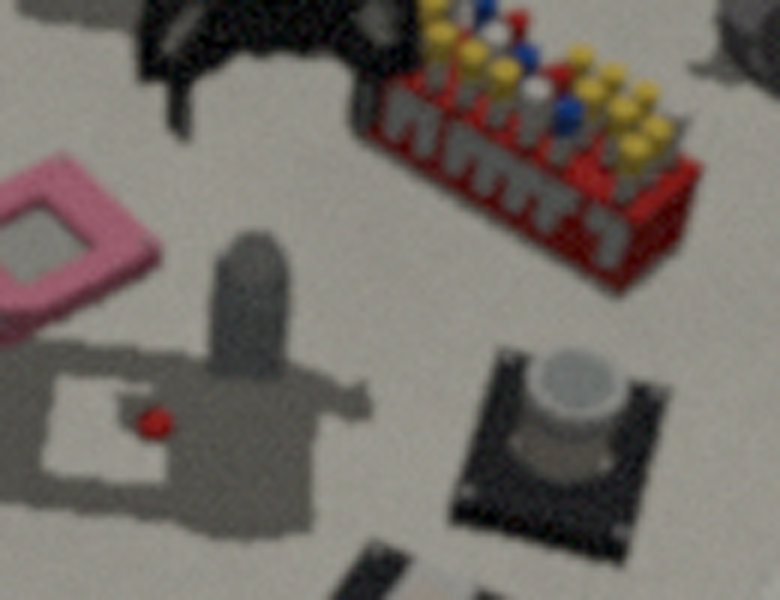

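View pics/c1.png

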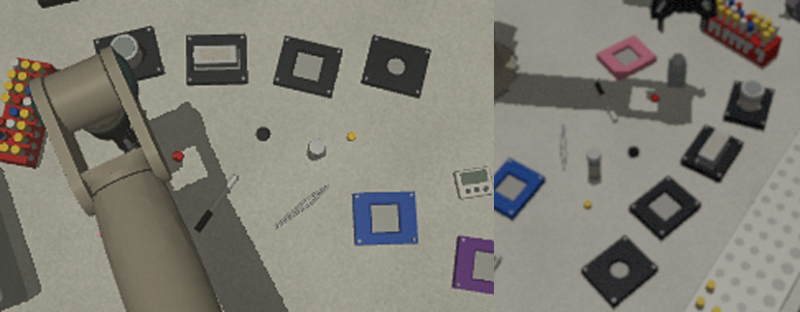

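The pot stands upright in its pocket. Descend on the bottle to a TCP height of about 51 mm, so the gripper body clears the cap by about 11 mm.

Call:
send_rows:
  moves:
    - [1,[0,0,-40],[0,0,0]]
    - [1,[0,0,-40],[0,0,0]]
    - [1,[0,0,-28],[0,0,0]]
    - [1,[0,0,-18],[0,0,0]]
    - [1,[0,0,-12],[0,0,0]]
    - [1,[0,0,0],[0,0,0]]
    - [0,[0,0,0],[0,0,0]]
    - [0,[0,0,0],[0,0,0]]
    - [0,[0,0,0],[0,0,0]]
    - [0,[0,0,0],[0,0,0]]
    - [0,[0,0,0],[0,0,0]]
    - [0,[0,0,0],[0,0,0]]
    - [0,[0,0,0],[0,0,0]]

```text
time: 20.05
ee_pos: [0.449, 0.2501, 0.053]
eef_rot: [1.417, 2.802, 0.003]
wrist_force: [0.1, 1.0, 5.5]
width: 0.518
```

```bash
python3 look.py c2;  python3 - <<'E'
from h import *
s=vision.capture("scene")
k=bgr(s)[100:200,260:390]
cv2.imwrite("pics/c2z.png",cv2.resize(k,None,fx=6,fy=6,interpolation=cv2.INTER_CUBIC))
E
```

```text
t 20.15 pos [449.  250.1  53. ] jaw 36.3 down [ 0.002  0.001 -1.   ] F [0.2 0.5 5.8] w 0.517 q [ 0.44  0.19  1.67  0.    1.28 -0.2 ]
```

View pics/c2z.png

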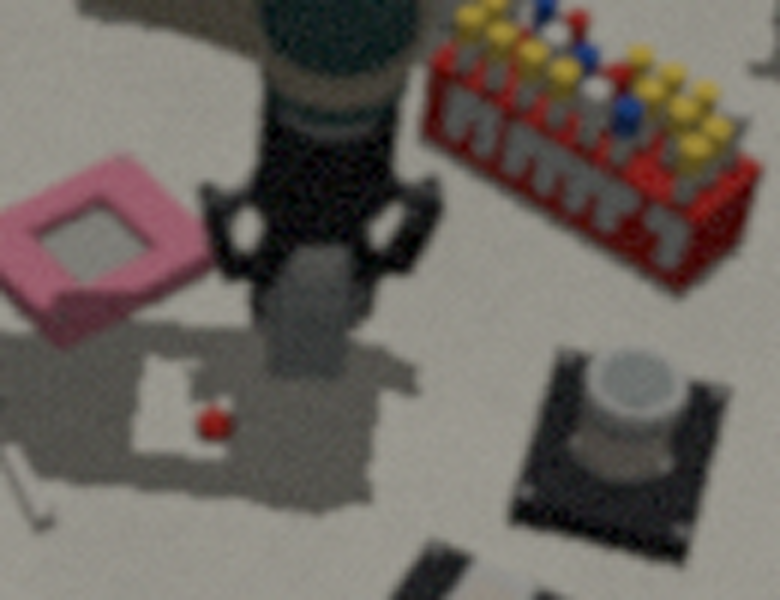

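The bottle is held. The opening is about 1.8 mm wider than a perfect fit, so it may be a few degrees askew, which is within the pocket's slack; I'll check it over the holder. Lift, then carry to the square holder while turning -50°.

Call:
send_rows:
  moves:
    - [0,[0,0,15],[0,0,0]]
    - [0,[0,0,35],[0,0,0]]
    - [0,[0,0,40],[0,0,0]]
    - [0,[0,0,30],[0,0,0]]
    - [0,[21,-42,0],[0,0,-6.3]]
    - [0,[21,-42,0],[0,0,-6.3]]
    - [0,[21,-42,0],[0,0,-6.3]]
    - [0,[21,-42,0],[0,0,-6.3]]
    - [0,[21,-42,0],[0,0,-6.3]]
    - [0,[21,-42,0],[0,0,-6.3]]
    - [0,[22,-42,0],[0,0,-6.3]]
    - [0,[22,-42,0],[0,0,-6.3]]
    - [0,[0,0,-30],[0,0,0]]
    - [0,[0,0,-30],[0,0,0]]
    - [0,[0,0,0],[0,0,0]]
    - [0,[0,0,0],[0,0,0]]

```text
time: 22.2
ee_pos: [0.6189, -0.0862, 0.1136]
eef_rot: [2.475, 1.932, 0.002]
wrist_force: [-0.1, 0.6, -0.5]
width: 0.522
```

```bash
python3 look.py c3;  python3 - <<'E'
from h import *
s=vision.capture("scene")
k=bgr(s)[180:280,240:370]
cv2.imwrite("pics/c3z.png",cv2.resize(k,None,fx=6,fy=6,interpolation=cv2.INTER_CUBIC))
E
```

```text
t 22.3 pos [619.2 -86.2 114.1] jaw -14.0 down [ 0.003 -0.001 -1.   ] F [-0.7  0.  -1.1] w 0.521 q [-0.2   0.41  1.27 -0.    1.46  0.05]
```

View pics/c3z.png

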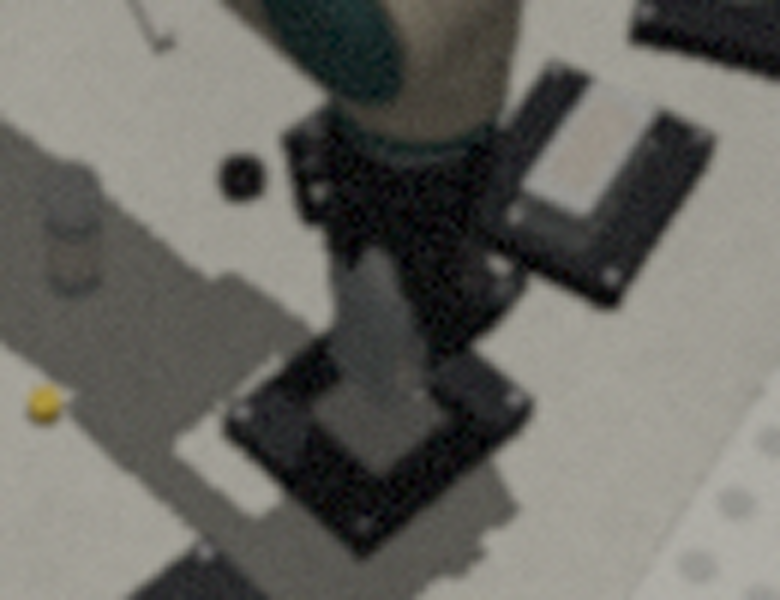

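```bash
python3 - <<'E'
from h import *
s=vision.capture("scene")
k=bgr(s)[215:265,275:340].astype(float)
k=np.clip((k-20)*2.4,0,255).astype(np.uint8)
cv2.imwrite("pics/c3y.png",cv2.resize(k,None,fx=12,fy=12,interpolation=cv2.INTER_CUBIC))
E
```

```text
(no output)
```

View pics/c3y.png

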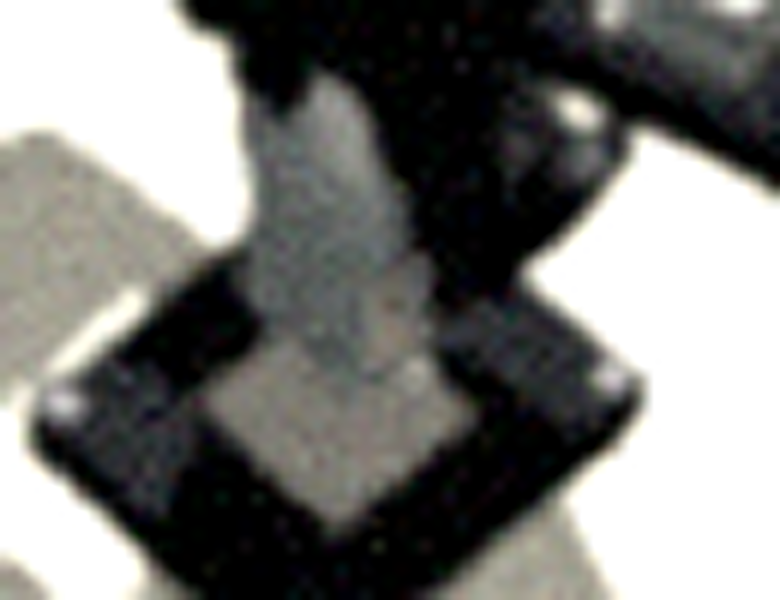

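```bash
python3 - <<'E'
from h import *
s=vision.capture("scene")
w=[ray(s,275+x/12-.46,215+y/12-.46,.061)[:2]*1000 for x,y in [(258,318),(368,378),(435,345)]]
print(np.round(w,1))
for a,b in((0,1),(1,2)):
    d=w[b]-w[a]; print(np.linalg.norm(d),np.degrees(np.arctan2(d[1],d[0])))
e=[s["cx"],s["cy"]]
# expected corners for yaw -14 / centre (619,-86) seen in the crop
for yaw in (-14,-9,-19):
    A=np.radians(yaw); E=np.array([[np.cos(A),-np.sin(A)],[np.sin(A),np.cos(A)]])
    print(yaw,[np.round((proj(s,[*(np.array([.6208,-.0878])+E@np.array(k)),.061])-[275,215]+.46)*12) for k in ((-.022,-.022),(.022,-.022),(.022,.022))])
E
```

```text
[[ 604.7 -103. ]
 [ 635.4 -102.8]
 [ 644.   -85.9]]
30.669644614508588 0.2802149305806043
18.985721508990704 63.09808354503065
-14 [array([219., 300.]), array([348., 416.]), array([477., 311.])]
-9 [array([219., 309.]), array([360., 416.]), array([477., 301.])]
-19 [array([219., 290.]), array([337., 415.]), array([477., 320.])]
```

```bash
python3 - <<'E'
from h import *
s=vision.capture("scene"); t=vision.capture("top")
for z in (.06,.1,.14): print(z,(proj(s,[.6208,-.0878,z])-[275,215]+.46)*12)
ims=[]
for cam in (s,t):
    u=proj(cam,[.619,-.086,.09]).astype(int)
    k=bgr(cam)[u[1]-32:u[1]+32,u[0]-32:u[0]+32].astype(float)
    k=(255*np.clip(k/150,0,1)**.6).astype(np.uint8)
    ims.append(cv2.resize(k,(400,400),interpolation=cv2.INTER_LANCZOS4))
cv2.imwrite("pics/c3x.png",np.hstack(ims))
E
```

```text
0.06 [347.60265081 307.50142064]
0.1 [358.09053652 215.49141052]
0.14 [369.08329784 119.05213672]
```

View pics/c3x.png

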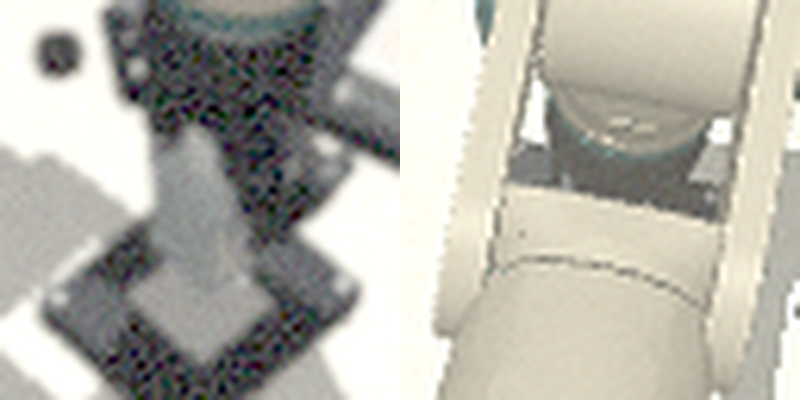

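```bash
python3 - <<'E'
from h import *
L=[vision.capture("scene") for _ in range(10)]; s=L[0]
a=np.mean([bgr(c).astype(float) for c in L],0)
k=a[205:265,268:338]
k=(255*np.clip((k-15)/120,0,1)**.7).astype(np.uint8)
cv2.imwrite("pics/c3w.png",cv2.resize(k,None,fx=10,fy=10,interpolation=cv2.INTER_CUBIC))
E
```

```text
(no output)
```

View pics/c3w.png

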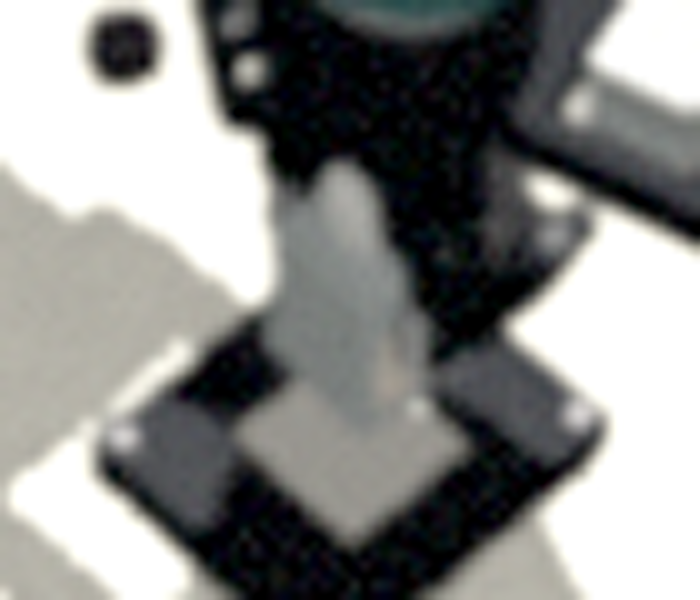

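```bash
python3 - <<'E'
from h import *
s=vision.capture("scene")
A=np.radians(-14); E=np.array([[np.cos(A),-np.sin(A)],[np.sin(A),np.cos(A)]])
f=lambda x,y,z:(ray(s,268+x/10-.45,205+y/10-.45,z)[:2]*1000-[1.8,-1.8]-[619,-86])@E
for n,x,y in [("left",272,350),("near",370,425),("right",430,375)]: print("bottle",n,np.round(f(x,y,.061),1))
for n,x,y in [("floorleft",238,437),("floornear",352,540),("floorright",470,440)]: print(n,np.round(f(x,y,.019),1),np.round(f(x,y,.008),1))
E
```

```text
bottle left [-18.1 -17.8]
bottle near [ 18.9 -14.8]
bottle right [18.6 10. ]
floorleft [-21.  -26.2] [-25.6 -21.1]
floornear [ 26.4 -26.1] [ 22.3 -21. ]
floorright [25.8 23.9] [21.6 29.5]
```

The averaged crop shows the bottle upright over the pocket. Against the jaw frame it reads about +3 mm along the pocket's y and +4° in yaw. I'll correct by (-1,-3) mm and -4°, then lower.

Call:
send_rows:
  moves:
    - [0,[-1,-3,0],[0,0,-4]]
    - [0,[0,0,-15],[0,0,0]]
    - [0,[0,0,-10],[0,0,0]]
    - [0,[0,0,-8],[0,0,0]]
    - [0,[0,0,-5],[0,0,0]]
    - [0,[0,0,0],[0,0,0]]
    - [0,[0,0,0],[0,0,0]]

```text
time: 23.98
ee_pos: [0.6176, -0.0893, 0.0743]
eef_rot: [2.542, 1.845, 0.001]
wrist_force: [0.3, -0.4, -0.8]
width: 0.524
```

```bash
python3 look.py c4; cat > avg.py <<'E'
import sys
from h import *
n,u,v,w,hh,f=sys.argv[1],*map(int,sys.argv[2:7])
cam=sys.argv[7] if len(sys.argv)>7 else "scene"
a=np.mean([bgr(vision.capture(cam)).astype(float) for _ in range(6)],0)
k=a[v:v+hh,u:u+w]; k=(255*np.clip((k-15)/130,0,1)**.7).astype(np.uint8)
cv2.imwrite(f"pics/{n}.png",cv2.resize(k,None,fx=f,fy=f,interpolation=cv2.INTER_CUBIC))
E
python3 avg.py c4w 268 205 70 60 10
```

```text
t 24.07 pos [617.6 -89.3  74.3] jaw -18.1 down [ 0.001 -0.    -1.   ] F [-0.1  0.1 -1.2] w 0.517 q [-0.2   0.45  1.3  -0.    1.39  0.11]
```

View pics/c4w.png

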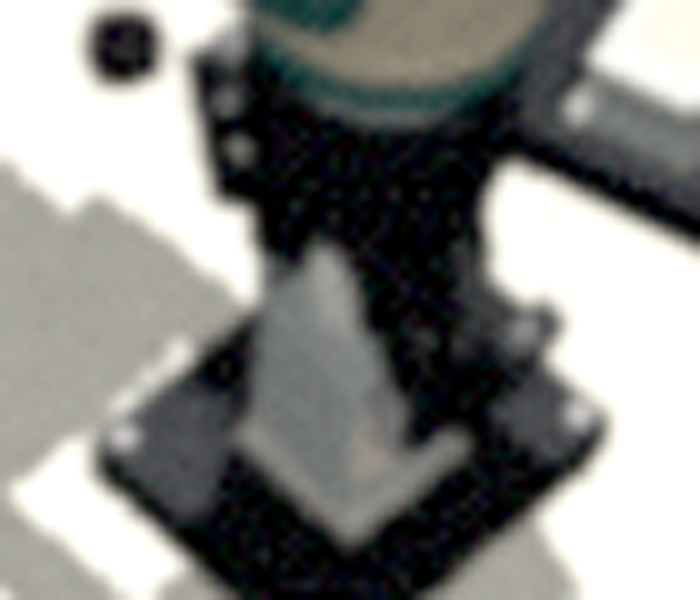

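The bottle's lower edges run parallel to the pocket sides with even gaps. Lower the rest (seated at about 61 mm).

Call:
send_rows:
  moves:
    - [0,[0,0,-4],[0,0,0]]
    - [0,[0,0,-4],[0,0,0]]
    - [0,[0,0,-2],[0,0,0]]
    - [0,[0,0,0],[0,0,0]]
    - [0,[0,0,0],[0,0,0]]

```text
time: 25.0
ee_pos: [0.6172, -0.0892, 0.0637]
eef_rot: [-2.542, -1.845, 0.0]
wrist_force: [-0.4, 0.6, -1.0]
width: 0.516
```

Call:
send_rows:
  moves:
    - [0,[0,0,-2],[0,0,0]]
    - [0,[0,0,-1.5],[0,0,0]]
    - [0,[0,0,0],[0,0,0]]

```text
time: 25.38
ee_pos: [0.6175, -0.0892, 0.0611]
eef_rot: [2.542, 1.845, 0.001]
wrist_force: [-1.6, 1.2, 4.0]
width: 0.521
```

```bash
python3 look.py c5; python3 avg.py c5w 268 205 70 60 10
```

```text
t 25.48 pos [617.5 -89.2  61. ] jaw -18.1 down [ 0.001 -0.    -1.   ] F [-2.1  2.2  5.7] w 0.522 q [-0.2   0.47  1.31  0.    1.36  0.11]
```

View pics/c5w.png

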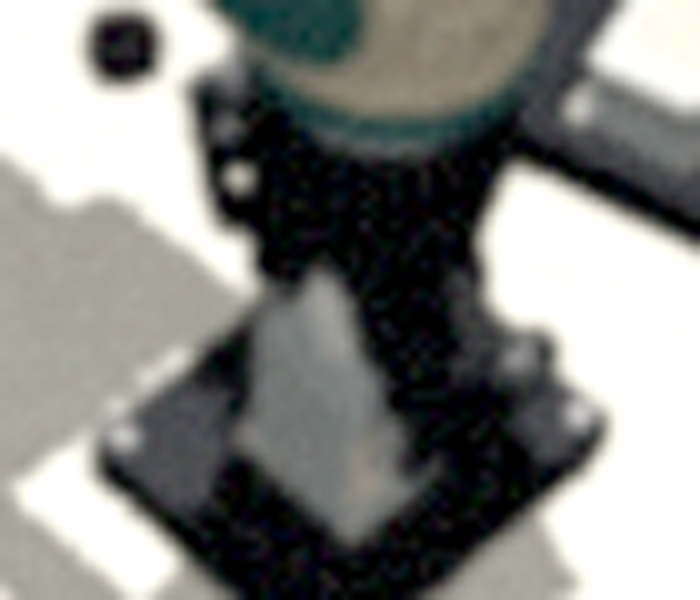

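Contact at 61.0 mm, as expected. Release, lift clear and go over the universal tube.

Call:
send_rows:
  moves:
    - [0,[0,0,1],[0,0,0]]
    - [0.85,[0,0,0],[0,0,0]]
    - [0.85,[0,0,0],[0,0,0]]
    - [0.85,[0,0,0],[0,0,0]]
    - [1,[0,0,8],[0,0,0]]
    - [1,[0,0,30],[0,0,0]]
    - [1,[0,0,40],[0,0,0]]
    - [1,[0,0,45],[0,0,0]]
    - [1,[-44,-1.5,0],[0,0,0]]
    - [1,[-44,-1.5,0],[0,0,0]]
    - [1,[-44,-2,0],[0,0,0]]
    - [1,[-44,-2,0],[0,0,0]]
    - [1,[0,0,0],[0,0,0]]
    - [1,[0,0,0],[0,0,0]]

```text
time: 27.52
ee_pos: [0.4419, -0.0964, 0.1853]
eef_rot: [2.541, 1.844, 0.002]
wrist_force: [-0.7, 0.4, 0.4]
width: 0.996
```

```bash
python3 look.py d1; python3 avg.py d1w 205 170 130 100 6
```

```text
t 27.62 pos [442.2 -96.3 184.8] jaw -18.0 down [ 0.001 -0.    -1.   ] F [-0.3 -0.3 -0.1] w 1.0 q [-0.3  -0.12  1.71  0.    1.55  0.02]
```

View pics/d1w.png

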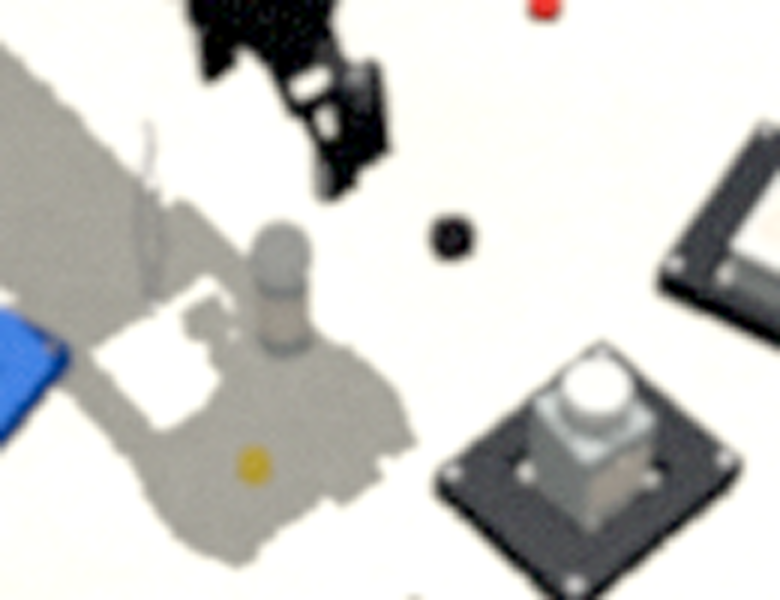

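View pics/d1.png

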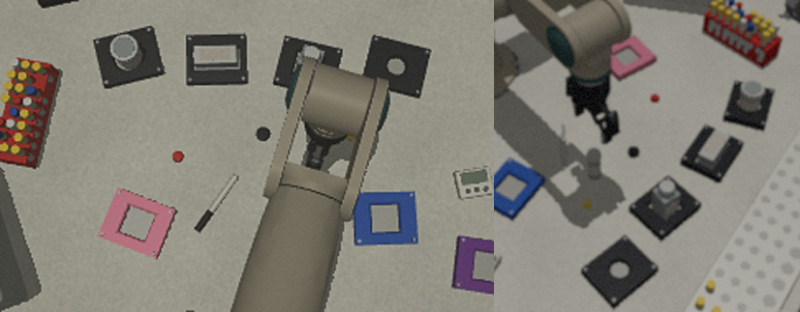

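The square bottle is seated and square to its pocket. Descend on the universal and grip its body.

Call:
send_rows:
  moves:
    - [1,[0,0,-40],[0,0,0]]
    - [1,[0,0,-38],[0,0,0]]
    - [1,[0,0,-28],[0,0,0]]
    - [1,[0,0,-18],[0,0,0]]
    - [1,[0,0,-10],[0,0,0]]
    - [1,[0,0,0],[0,0,0]]
    - [0,[0,0,0],[0,0,0]]
    - [0,[0,0,0],[0,0,0]]
    - [0,[0,0,0],[0,0,0]]
    - [0,[0,0,0],[0,0,0]]
    - [0,[0,0,0],[0,0,0]]
    - [0,[0,0,0],[0,0,0]]
    - [0,[0,0,0],[0,0,0]]
    - [0,[0,0,0],[0,0,0]]

```text
time: 29.68
ee_pos: [0.4416, -0.0963, 0.0509]
eef_rot: [2.542, 1.845, 0.001]
wrist_force: [-0.6, 0.6, 6.1]
width: 0.312
```

```bash
python3 look.py d2; python3 avg.py d2w 205 170 130 100 6
```

```text
t 29.77 pos [441.6 -96.3  50.9] jaw -18.1 down [ 0.001 -0.    -1.   ] F [-1.4 -0.1  6. ] w 0.317 q [-0.3   0.03  1.85  0.    1.26  0.02]
```

View pics/d2w.png

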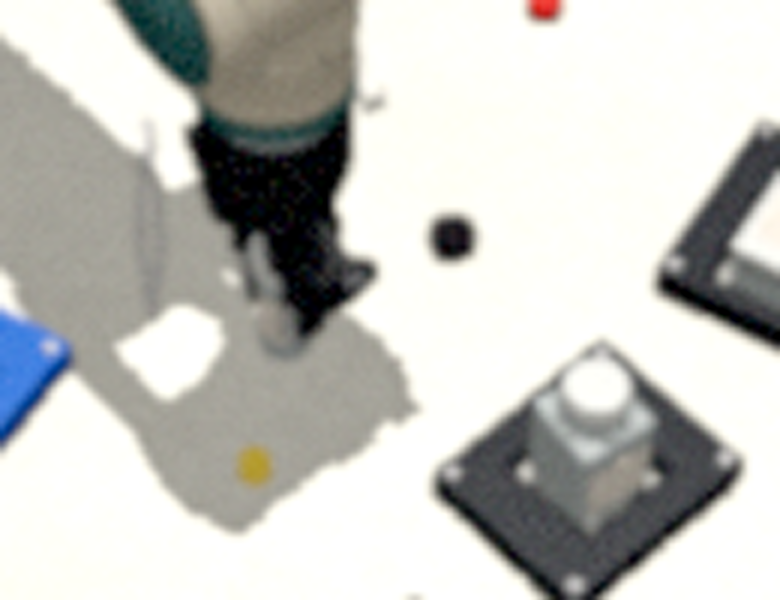

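The tube is held (about 27 mm). Lift and carry it to the universal holder.

Call:
send_rows:
  moves:
    - [0,[0,0,15],[0,0,0]]
    - [0,[0,0,35],[0,0,0]]
    - [0,[0,0,40],[0,0,0]]
    - [0,[0,0,20],[0,0,0]]
    - [0,[30,-28,0],[0,0,0]]
    - [0,[30,-28,0],[0,0,0]]
    - [0,[30,-28,0],[0,0,0]]
    - [0,[30,-28,0],[0,0,0]]
    - [0,[30,-28,0],[0,0,0]]
    - [0,[28.5,-28,0],[0,0,0]]
    - [0,[0,0,-30],[0,0,0]]
    - [0,[0,0,-20],[0,0,0]]
    - [0,[0,0,0],[0,0,0]]
    - [0,[0,0,0],[0,0,0]]
    - [0,[0,0,0],[0,0,0]]

```text
time: 31.95
ee_pos: [0.6203, -0.2643, 0.1122]
eef_rot: [2.54, 1.844, 0.002]
wrist_force: [0.8, 0.2, -0.5]
width: 0.316
```

```bash
python3 look.py d3; python3 avg.py d3w 235 250 70 60 10
```

```text
t 32.05 pos [ 620.1 -264.3  111.6] jaw -18.0 down [ 0.002 -0.001 -1.   ] F [-0.6 -0.1 -0.5] w 0.32 q [-0.46  0.55  1.09  0.    1.5  -0.14]
```

View pics/d3w.png

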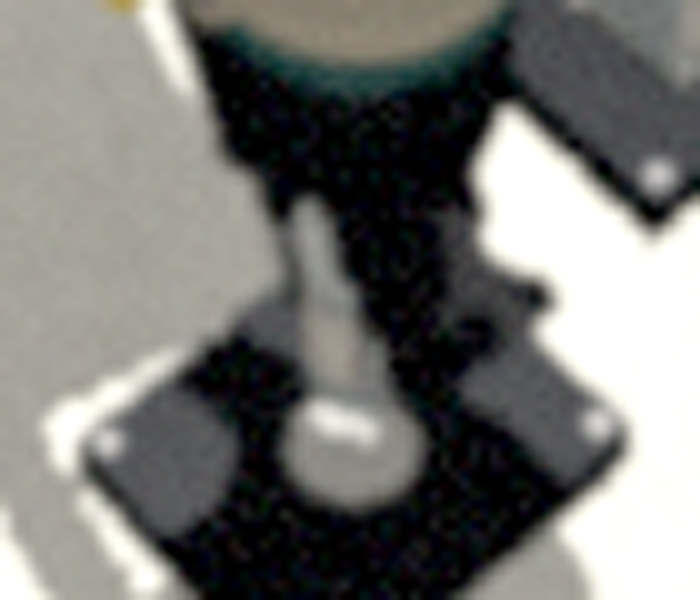

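```bash
python3 - <<'E'
from h import *
s=vision.capture("scene")
g=lambda p:np.round((proj(s,p)-[235,250]+.45)*10)
b=np.array([.0018,-.0018,0])
for z in(.0607,):
    P=np.array([.620,-.264,z])+b
    print("expected axis",g(P),"sides/front", [g(P+.014*np.array([np.cos(a),np.sin(a),0])) for a in np.radians([-58,32,212])])
print("pocket", [g(np.array([.620,-.264,.018])+b+.019*np.array([np.cos(a),np.sin(a),0])) for a in np.radians([-58,32,122,212])])
E
```

```text
expected axis [354. 369.] sides/front [array([353., 416.]), array([406., 370.]), array([303., 367.])]
pocket [array([352., 504.]), array([422., 443.]), array([355., 378.]), array([285., 438.])]
```

The pocket outline matches what I expected to within about 0.5 px. The tube's foot reads 2–3 mm toward +y, so I'll nudge (+1,-2) mm and lower.

Call:
send_rows:
  moves:
    - [0,[1,-2,0],[0,0,0]]
    - [0,[0,0,-15],[0,0,0]]
    - [0,[0,0,-10],[0,0,0]]
    - [0,[0,0,-8],[0,0,0]]
    - [0,[0,0,-5],[0,0,0]]
    - [0,[0,0,0],[0,0,0]]
    - [0,[0,0,0],[0,0,0]]

```text
time: 33.28
ee_pos: [0.621, -0.2664, 0.0728]
eef_rot: [2.542, 1.845, 0.001]
wrist_force: [-1.4, 0.8, -1.0]
width: 0.318
```

```bash
python3 look.py d4; python3 avg.py d4w 235 250 70 60 10
```

```text
t 33.38 pos [ 621.1 -266.3   72.9] jaw -18.1 down [ 0.001 -0.    -1.   ] F [-0.2  0.3  0.2] w 0.317 q [-0.46  0.59  1.11  0.    1.44 -0.14]
```

View pics/d4w.png

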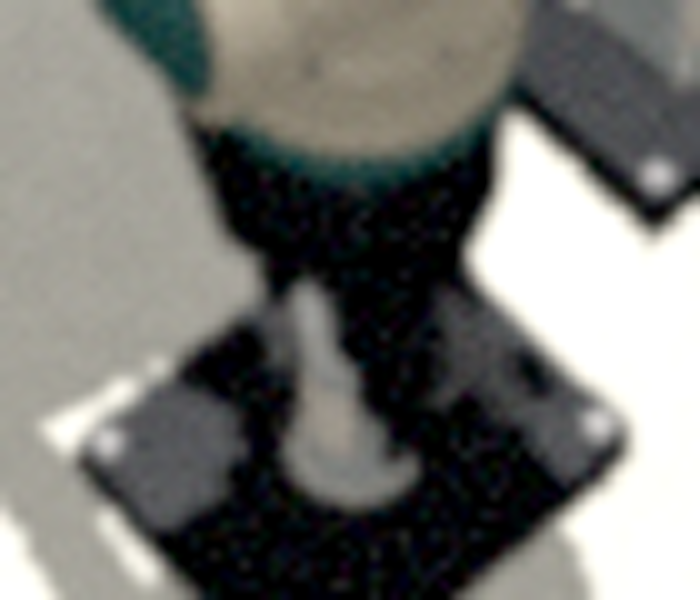

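Call:
send_rows:
  moves:
    - [0,[0,0,-4],[0,0,0]]
    - [0,[0,0,-4],[0,0,0]]
    - [0,[0,0,-3],[0,0,0]]
    - [0,[0,0,-1.5],[0,0,0]]
    - [0,[0,0,0],[0,0,0]]
    - [0,[0,0,0],[0,0,0]]

```text
time: 34.42
ee_pos: [0.6209, -0.2663, 0.06]
eef_rot: [2.542, 1.845, 0.0]
wrist_force: [0.5, -0.5, -0.3]
width: 0.315
```

Call:
send_rows:
  moves:
    - [0,[0,0,-1.5],[0,0,0]]
    - [0,[0,0,-1],[0,0,0]]
    - [0,[0,0,0],[0,0,0]]

```text
time: 34.8
ee_pos: [0.621, -0.2663, 0.0589]
eef_rot: [2.542, 1.845, 0.001]
wrist_force: [-3.6, 1.2, 7.1]
width: 0.313
```

```bash
python3 look.py d5; python3 avg.py d5w 235 250 70 60 10
```

```text
t 34.9 pos [ 621.  -266.3   58.9] jaw -18.1 down [ 0.001 -0.001 -1.   ] F [-3.2  1.8  7.1] w 0.322 q [-0.46  0.61  1.12 -0.    1.41 -0.14]
```

View pics/d5w.png

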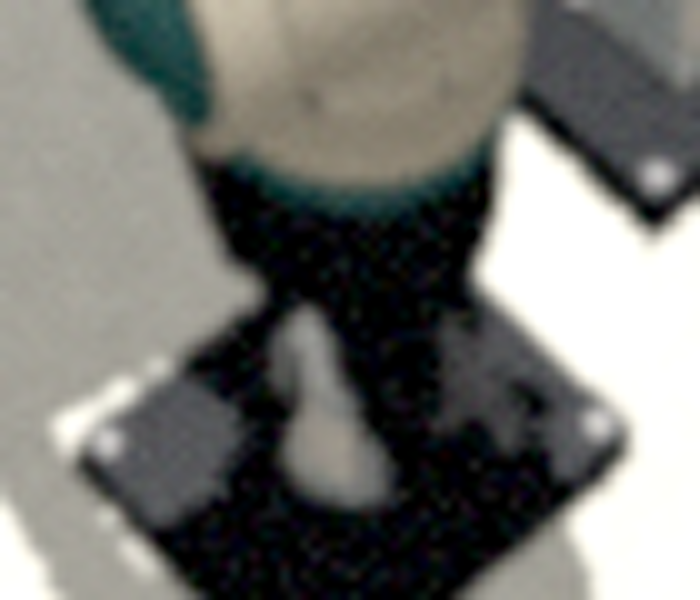

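The tube reached the floor at 58.9 mm, exactly as expected. Release, lift straight up and retreat toward the robot, clear of everything.

Call:
send_rows:
  moves:
    - [0,[0,0,1],[0,0,0]]
    - [0.8,[0,0,0],[0,0,0]]
    - [0.8,[0,0,0],[0,0,0]]
    - [0.8,[0,0,0],[0,0,0]]
    - [0.8,[0,0,8],[0,0,0]]
    - [1,[0,0,30],[0,0,0]]
    - [1,[0,0,40],[0,0,0]]
    - [1,[0,0,45],[0,0,0]]
    - [1,[-40,0,15],[0,0,0]]
    - [1,[-40,0,15],[0,0,0]]
    - [1,[-40,-15,10],[0,0,0]]
    - [1,[-40,-15,0],[0,0,0]]
    - [1,[-40,-20,0],[0,0,0]]
    - [1,[-40,-20,0],[0,0,0]]
    - [1,[0,0,0],[0,0,0]]
    - [1,[0,0,0],[0,0,0]]

```text
time: 37.2
ee_pos: [0.3811, -0.3362, 0.222]
eef_rot: [2.542, 1.844, 0.001]
wrist_force: [1.4, -0.2, -0.3]
width: 0.998
```

```bash
python3 look.py e1; python3 avg.py e1w 140 105 220 70 3 top; python3 avg.py e1s 230 130 165 190 3
```

```text
t 37.3 pos [ 381.5 -335.8  221.5] jaw -18.0 down [ 0. -0. -1.] F [ 0.1  0.7 -0.5] w 0.996 q [-0.79  0.02  1.51  0.    1.62 -0.48]
```

View pics/e1w.png

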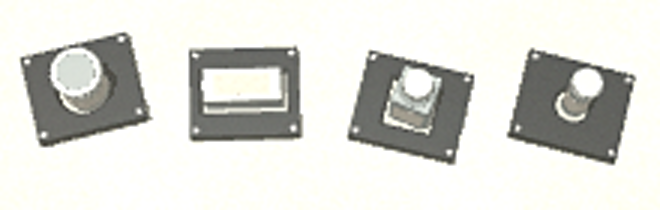

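View pics/e1s.png

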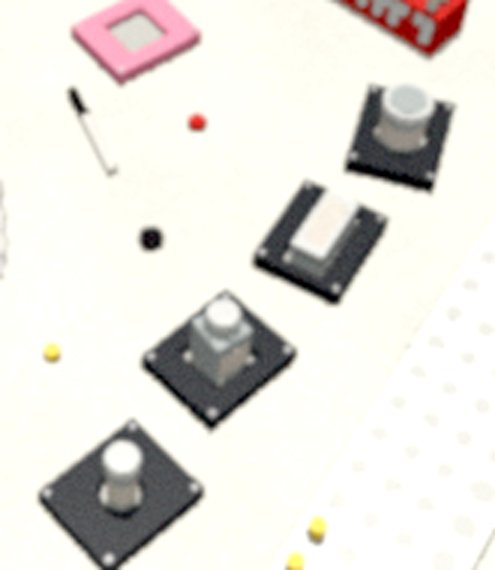

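View pics/e1.png

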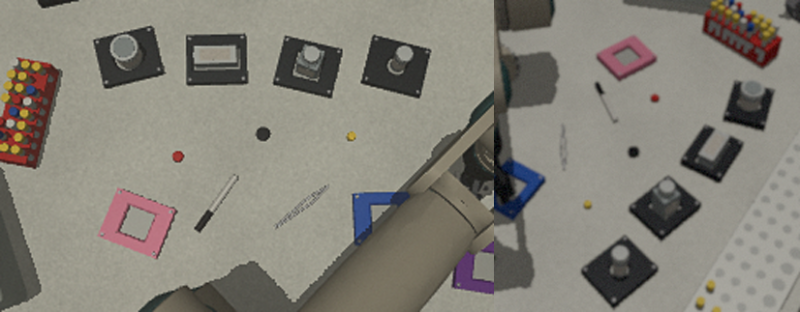

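All four stand in their pockets. A last numeric check of the centres from the lid and cap tops, at seated heights:

```bash
python3 - <<'E'
from h import *
t=vision.capture("top"); s=vision.capture("scene")
for n,a,b,z,h in [("pot",(77,72),(408,102),.074,(638,274.5)),("slide",(244,84),(325,222),.042,(633.5,98)),("square",(418,80),(223,313),.096,(619,-85.5)),("univ",(586,82),(123,455),.092,(620,-264))]:
    A=ray(t,140+a[0]/3-.33,105+a[1]/3-.33,z)[:2]*1000; B=ray(s,230+b[0]/3-.33,130+b[1]/3-.33,z)[:2]*1000
    print(n,np.round(A,1),np.round(B,1),"mean-holder",np.round((A+B)/2-h,1))
cv2.imwrite("pics/e2.png",bgr(t))
E
```

```text
pot [635.2 273.4] [641.3 268. ] mean-holder [ 0.2 -3.8]
slide [632.6  98.9] [635.9  98.1] mean-holder [0.7 0.5]
square [620.3 -86. ] [621.4 -90.4] mean-holder [ 1.9 -2.7]
univ [ 619.9 -262.8] [ 623.8 -265.9] mean-holder [ 1.9 -0.3]
```

View pics/e2.png

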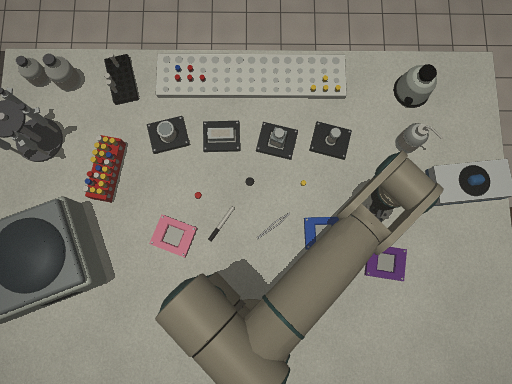

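```bash
python3 -c "
from station import r,vision,order
print(order.close_job())"
```

```text
the job is handed in; nothing more can be done
None
```

All four containers are seated upright in the holders cut for them: slide box, specimen pot, square bottle and universal tube. I handed the job in at about 38 s; it reports no verdict.

**Last checks:**
- **Floor contact:** each container met its pocket floor at the expected height, within 0.5 mm. The contact force was about 4–14 N, and I released each one only after contact.
- **Centres:** averaged over both cameras, they lie about 1 to 4 mm from the holder middles. The pot is furthest off, about 4 mm in y. The limit is 10 mm.
- **Surroundings:** the tube rack and wash bottle appear unmoved in the final picture. The look-alike plates were not used, and the gripper is clear of everything.

**Disagreements:**
- **Cameras:** the two views differed by about 3–5 mm throughout, so I used their average.
- **Square bottle and tube:** before lowering, the bottle read about 3 mm and 4° off, and the tube's foot 2–3 mm off. I corrected both, and the last pictures show them aligned.

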